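# Walk the forming block round to the fence

### The arm

A 6-joint arm with a two-finger parallel gripper is mounted at the origin on the work surface. World frame = base frame: x ahead of the robot, y to its left, z up, the work surface at z = 0. Lengths are in m, angles in degrees, forces in N, time in s.
With the tool pointing down it reaches from about 0.35 to 0.875 m from the base axis. Payload 4.2 kg.
Tool frame: the origin (TCP) lies midway between the tips of the shut fingers; the grasp point (between the pads) lies 19 mm behind it (r.pinch_z is the distance from the TCP to the grasp point, in m); z points along the fingers, y is the line along which they close (so a half turn about z gives the same grasp; the last joint's range is limited). The gripper opens to 87 mm and grips with 3 to 60 N. Pads are 19 mm wide; open, the fingers measure 117 mm over their backs; the gripper's body (75 mm by 190 mm) begins 51 mm behind the grasp point.
Start: joints at [-51.188, 22.042, 0.453, 0, -68.411, -14.817], TCP at [0.254, -0.571, 0.223] pointing down, gripper open.
Joint ranges: [-179.83, 179.83], [-69.29, 118.12], [-61.27, 80.66], [-181.25, 117.63], [-171.15, -9.14], [-177.46, 177.46]. Speed limits (degrees/s): [159.86, 159.86, 180, 180, 180, 180].

### API

Orientations are given as a 3x3 rotation matrix whose columns are the frame's x, y, z axes.
In Python, from station import r, imaging, models gives the robot as it stands. The module is installed in compiled form; this text tells all that it offers.
- The arm moves only by the tool apply_moves, never from a script. Its argument "moves" is a list of rows, each a list of 2 entries, a list of its own where there are three numbers: the shift along the tool's x, y, z in m, then the turn about the tool's z in degrees. A call has 1 to 5 rows; each row shifts and turns the commanded pose from where the row before left it, along the tool's axes as they then stand; what a row does not reach is not made up. A row lasts 1/12 s, in which the tool goes at most 41.7 mm and 7.16 degrees, less where a joint would pass 70% of its speed; a pose out of reach is approached as far as the arm can. A call is refused whole if a number of a shift passes 0.0417 or a number of a turn 7.16, either way. A call with a gripper value outside its range is refused whole. "hand" is the finger opening in m, from 0 to 0.087, set as the call begins (left out, the last holds). The fingers move at their own pace and stop on an object; the grip force is fixed at half the most. Time passes only in rows, so rows that do not move let the fingers close. It gives the time, the measured TCP pose, the force, the opening and the grip force at its end, in the units of the state.
- r.sense(): the state, without advancing time (a new reading comes with each control period).
- imaging.capture(name): name is "scene" or "top" or "wrist"; returns a dict with "frame" (400x640x3 uint8, blue, green, red), "intrinsics" (3x3 intrinsics, pixels), "eye" and "orientation" of the camera in the world. Camera axes: x right, y down, z forward; pixel columns grow to the right and rows downward; lengths in m; the calibration is good to about 2 mm. A picture is of the moment at which its call begins. There is no depth.
- r.finish_job(): hands the job in; it is judged then, once.
Trained networks look in a picture, given as the dict that the camera call returned (one of the last four; its "shot" number tells which), for a name from the list of things; names that differ only in an ending like _2 or _b are one class to them, and where a whole thing is asked for, a point or a joint stands for the part that bears it (a point fixed in the world has none). Each returns a list of dicts, best first, with "confidence" (0 to 1); they miss things now and then, are a little off and sometimes report something else, mostly with a low value. They report only what shows in the picture. A call takes as long as a camera call. They do not tell look-alikes from the thing itself.
- models.cut_out(picture, target): "region" (400x640 bool, what is visible of it) and "extent" ([left, top, width, height] as shares, 0 to 1, of the picture: columns of its width, rows of its height, round what is visible of it).
- models.place_of(picture, target): "at" ([column, row] as shares, 0 to 1, of the picture: columns of its width, rows of its height: a listed point, or the origin of a listed thing).
The state is a dict: "time_s": time; "joints": joint angles; "joint_velocities": joint speeds; "effort": joint torques, N m; "tcp_pos": TCP position; "ee_rot": TCP orientation; "wrist_force": force on the tool from outside, world axes, zero at the start; "moment": the same for the moment, N m; "gripper_width": opening from 0.0 (shut) to 1.0 (fully open); "gripper_force": force on a finger pad.
Only numpy, scipy, OpenCV 4.12 (cv2) and the standard library are available. Lean on these libraries where they do the work, as an engineer would, in place of code of your own. Each camera call takes 0.05 s, during which the arm holds its last target. There are 200 camera calls.

### The job

The heavy aluminium forming block stands askew on the jeweller's bench. With the fingertips, nudge its corners in turn to walk it round on the spot (its middle straying no more than about 3 cm) until a long side is parallel to the wooden fence with clear space still between them, then push it straight up until that long side lies flush against the fence. Push only: never lift or tip the block, do not let it knock the fence while it is still askew, and leave the tin, hammer and mandrel alone.

Things in the scene. Friction and masses are not known exactly. Their poses are not given: they have to be found in the camera images.
- block: Loose aluminium block, 1 kg: 112 mm long (its x), 90 wide (its y), 40 high, plain upright sides, three narrow slots lengthwise in its top. Too wide to grip. Origin: centre of underside, z up. Either long side (y = +45 or -45 mm) may face the fence. Dry friction, 4 to 9 N straight. Pushed near a corner it turns about a point beyond its middle (about 0.13 rad per 10 mm).
- fence: Hardwood rail screwed to the bench (fixed): 280 mm long (its x), 25 thick (its y), 35 high. Origin: centre of underside, z up. Its working face, towards the block, is at y = -12.5 mm; the block starts on that side, its centre at y = -165 to -180 mm, near the middle of the length. The flush block's centre is at y = -57.5 mm.
- tin: Bystander: shallow round steel tin, 84 mm across, 18 mm high, with beads in it. Origin: centre of its underside.
- hammer: Bystander: small hammer lying on the bench, 220 mm long along its x, handle to -x. Origin: under the tool, near its middle.
- mandrel: Bystander: upright tapered steel mandrel 130 mm high on a round foot 64 mm across. Origin: centre of its underside.
There are look-alikes about, which are no part of the job. Leave any purple or yellow look-alike of the block alone.

How it is judged (in metres and radians):
On the way:
1. the block is turned so that a long side is parallel to the fence (within 8 degrees), clear of it (15 mm or more) (angle between the x axis of block and the x axis of fence, either way round below 0.14 rad and y of block in the frame of fence below -0.0725 m and contact force between block and fence below 0.1 N), for 0.2 s.
At the end, for the whole second after the job is handed in: The block lies flat and still on the bench, a long side against the fence's working face: parallel within 2.3 degrees, gap at its middle no more than 4 mm, the whole of that side within the fence's length (angle between the x axis of block and the x axis of fence, either way round below 0.04 rad and y of block in the frame of fence between -0.0615 and -0.045 m and x of block in the frame of fence between -0.084 and 0.084 m and height (world z) of block below 0.006 m and angle between block's own z axis and vertical below 0.05 rad and linear speed of block below 0.01 m/s and angular speed of block below 0.05 rad/s); the robot touches nothing.
It fails at once if the block is lifted or tipped (height (world z) of block above 0.01 m or angle between block's own z axis and vertical above 0.15 rad).
It fails at once if the block's middle strays more than 35 mm from its starting place while the block is still more than 11 degrees askew (angle between the x axis of block and the x axis of fence, either way round above 0.2 rad and distance of block from where it was at the start of the episode above 0.035 m).
It fails at once if the block knocks the fence while more than 11 degrees askew (angle between the x axis of block and the x axis of fence, either way round above 0.2 rad and contact force between block and fence above 1 N).
It fails at once if a bystander is moved more than 20 mm (distance of any of tin, hammer, mandrel from where it was at the start of the episode above 0.02 m).
It also fails if it takes over 72 s, if anything falls off the work surface, if the arm or the gripper's body presses on something with over 40 N, if the wrist force passes 120 N, or if a joint passes its speed limit or range.

## Working session

There is one attempt and no reset: what is moved stays moved. The work goes in short steps, Python scripts to look and compute and a tool call to move; the robot and the scene stay as the last step left them, time stands still between calls to the robot, and variables do not carry over. Pictures are saved under pics/ and viewed, at most 10 in all, crops included, and the job is handed in when it is done.

Besides the shell and the picture viewer there is one more tool, called after "Emit:" as name(argument=value, ...), one argument or row to a line, values as JSON. apply_moves: Moves the arm, as the interface text tells. Its arguments: {"type":"object","properties":{"moves":{"type":"array"},"hand":{"type":"number"}},"required":["moves"]}

```bash
mkdir -p pics; cat > h.py <<'E'
import numpy as np, cv2
from station import r, imaging, models
def ray(p,uv,z):
    K=np.array(p["intrinsics"]);R=np.array(p["orientation"]);e=np.array(p["eye"])
    uv=np.atleast_2d(uv).astype(float)
    d=(R@np.linalg.inv(K)@np.c_[uv,np.ones(len(uv))].T).T
    return e+d*((z-e[2])/d[:,2])[:,None]
def proj(p,X):
    K=np.array(p["intrinsics"]);R=np.array(p["orientation"]);e=np.array(p["eye"])
    c=(np.atleast_2d(X)-e)@R@K.T
    return c[:,:2]/c[:,2:]
E
python3 - <<'E'
from h import *
for n in ("top","scene"):
    p=imaging.capture(n); cv2.imwrite(f"pics/{n}0.png",p["frame"])
    print(n,np.round(p["eye"],3),np.round(p["orientation"],3).tolist(),np.round(p["intrinsics"],1).tolist())
    for t in ("block","fence","tin","hammer","mandrel"):
        for d in models.cut_out(p,t)[:4]:
            m=np.argwhere(d["region"])[:,::-1]; rc=cv2.minAreaRect(m.astype(np.float32))
            c=m.mean(0); print(t,round(d["confidence"],2),c.round(),len(m),np.round(rc[1]),round(rc[2]),ray(p,c,0.02)[0].round(3),p["frame"][int(c[1]),int(c[0])])
E
```

```text
top [ 0.526 -0.02   1.097] [[-0.027, -0.999, 0.046], [-0.999, 0.028, 0.018], [-0.02, -0.046, -0.999]] [[402.5, 0.0, 319.6], [0.0, 402.5, 200.2], [0.0, 0.0, 1.0]]
block 0.9 [329. 270.] 1523 [44. 36.] 47 [ 0.389 -0.021  0.02 ] [84 67 76]
block 0.86 [339. 205.] 1368 [42. 34.] 24 [ 0.561 -0.053  0.02 ] [116 112 115]
block 0.85 [277. 118.] 1558 [44. 35.] 90 [0.801 0.11  0.02 ] [ 97  79 109]
block 0.78 [395. 278.] 1638 [46. 37.] 74 [ 0.365 -0.195  0.02 ] [ 88 182 217]
fence 0.69 [276. 212.] 1019 [105.  11.] 82 [0.546 0.118 0.02 ] [187 190 206]
tin 0.77 [451. 238.] 769 [29. 31.] 90 [ 0.465 -0.345  0.02 ] [151 157 161]
tin 0.43 [276. 211.] 1138 [105.  12.] 83 [0.55  0.118 0.02 ] [195 192 204]
hammer 0.73 [450. 150.] 1032 [82. 34.] 60 [ 0.7   -0.352  0.02 ] [157 209 243]
mandrel 0.9 [199. 227.] 464 [23. 25.] 45 [0.512 0.325 0.02 ] [84 83 85]
scene [0.948 0.499 0.821] [[-0.816, 0.449, -0.365], [0.578, 0.642, -0.504], [0.008, -0.622, -0.783]] [[438.9, 0.0, 319.6], [0.0, 438.9, 197.9], [0.0, 0.0, 1.0]]
block 0.78 [316. 186.] 1833 [48. 41.] 79 [ 0.562 -0.051  0.02 ] [76 78 78]
block 0.75 [264. 289.] 2932 [50. 62.] 60 [0.802 0.11  0.02 ] [107  33  80]
block 0.67 [378. 164.] 1636 [39. 44.] 10 [ 0.395 -0.022  0.02 ] [84 35 66]
block 0.55 [343. 122.] 1501 [38. 48.] 45 [ 0.371 -0.194  0.02 ] [ 25 151 184]
fence 0.84 [360. 235.] 1864 [ 17. 120.] 52 [0.562 0.119 0.02 ] [ 71 111 149]
tin 0.9 [282. 107.] 579 [23. 29.] 90 [ 0.474 -0.339  0.02 ] [112 122 125]
hammer 0.57 [202. 144.] 1027 [34. 76.] 47 [ 0.721 -0.336  0.02 ] [ 85 135 177]
mandrel 0.82 [445. 292.] 1009 [33. 49.] 5 [0.509 0.324 0.02 ] [60 60 66]
```

```bash
python3 - <<'E'
import cv2,numpy as np
a=cv2.imread("pics/top0.png");b=a[80:310,180:480]
cv2.imwrite("pics/top0c.png",cv2.resize(b,None,fx=2.5,fy=2.5,interpolation=cv2.INTER_CUBIC))
E
```

```text
(no output)
```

View pics/top0c.png

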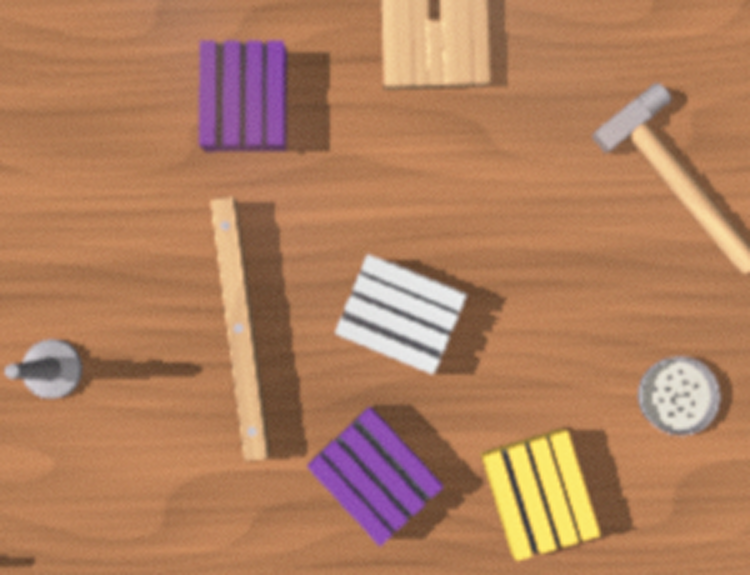

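View pics/scene0.png

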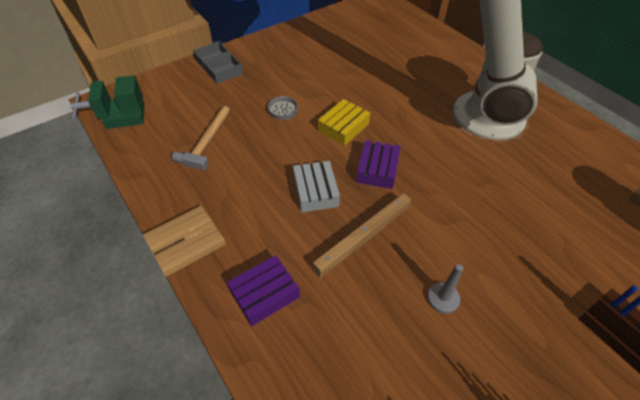

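The top view shows the silver block at about (339,205). The look-alikes are purple at (329,270) and (277,118), and yellow at (395,278). The fence is at (276,212), the mandrel at (199,227), the tin at (451,238) and the hammer at (450,150). The silver block is the one to push. I'll fit its pose and the fence's by silhouette and check the result in a close crop.

```bash
cat >> h.py <<'E'
from scipy.optimize import minimize
BLOCK=(.112,.09,.04);FENCE=(.28,.025,.035)
def corners(q,s):
    c,n=np.cos(q[2]),np.sin(q[2]);P=[]
    for z in (0,s[2]):
        for a,b in ((1,1),(-1,1),(-1,-1),(1,-1)):
            x,y=a*s[0]/2,b*s[1]/2;P.append([q[0]+c*x-n*y,q[1]+n*x+c*y,z])
    return np.array(P)
def fit(views,s,q0):
    """views: [(picture, region)]; IoU fit of box silhouette"""
    S=4;big=[(p,cv2.resize(m.astype(np.uint8)*255,None,fx=S,fy=S,interpolation=cv2.INTER_LINEAR)>127) for p,m in views]
    def cost(q):
        t=0
        for p,m in big:
            h=cv2.convexHull(((proj(p,corners(q,s))+.5)*S*16).astype(np.float32))
            im=np.zeros(m.shape,np.uint8);cv2.fillConvexPoly(im,h.round().astype(np.int32),1,shift=4)
            im=im>0;t+=1-(im&m).sum()/(im|m).sum()
        return t/len(big)
    best=None
    for k in range(2):
        q0=np.array(q0 if best is None else best.x)
        sim=np.vstack([q0,q0+[.01,0,0],q0+[0,.01,0],q0+[0,0,.1]])
        best=minimize(cost,q0,method="Nelder-Mead",options=dict(initial_simplex=sim,xatol=1e-4,fatol=1e-4))
    return best.x,best.fun
def region(p,t,xy):
    L=[d for d in models.cut_out(p,t)]
    L=[(np.linalg.norm(ray(p,np.argwhere(d["region"])[:,::-1].mean(0),.02)[0,:2]-xy),d) for d in L]
    L=[l for l in L if l[0]<.05]
    return max(L,key=lambda l:l[1]["confidence"])[1]["region"] if L else None
def locate(q0,names=("top","scene"),t="block",s=BLOCK):
    V=[];out=[]
    for n in names:
        p=imaging.capture(n);m=region(p,t,q0[:2])
        if m is None: print(n,"missed");continue
        V.append((p,m));q,f=fit([(p,m)],s,q0);print(t,n,q.round(4),"cost",round(f,3))
    q,f=fit(V,s,q0);print(t,"both",q.round(4),round(f,3));return q,V
E
python3 - <<'E'
from h import *
f,V=locate([.55,.118,-1.5],t="fence",s=FENCE)
q,V=locate([.561,-.053,1.2],)   # either angle
q2,V2=locate([.561,-.053,-1.2])
im=cv2.resize(V2[0][0]["frame"],None,fx=4,fy=4,interpolation=cv2.INTER_CUBIC)
for Q,s in((f,FENCE),(q,BLOCK),(q2,BLOCK)):
    cv2.polylines(im,[((proj(V2[0][0],corners(Q,s)[4:])+.5)*4).round().astype(np.int32)],True,(0,255,0) if Q is not q2 else (255,0,0),1)
cv2.imwrite("pics/fit0.png",im[600:1100,1000:1500])
E
```

```text
fence top [0.5503 0.1186 0.1101] cost 0.082
scene missed
fence both [0.5503 0.1186 0.1101] 0.082
block top [ 0.5598 -0.0524  1.1495] cost 0.031
block scene [ 0.5619 -0.0546  1.144 ] cost 0.043
block both [ 0.5609 -0.0532  1.1519] 0.048
block top [ 0.5599 -0.0522 -1.9782] cost 0.039
block scene [ 0.5624 -0.054  -1.9974] cost 0.042
block both [ 0.561  -0.0533 -1.9954] 0.051
```

View pics/fit0.png

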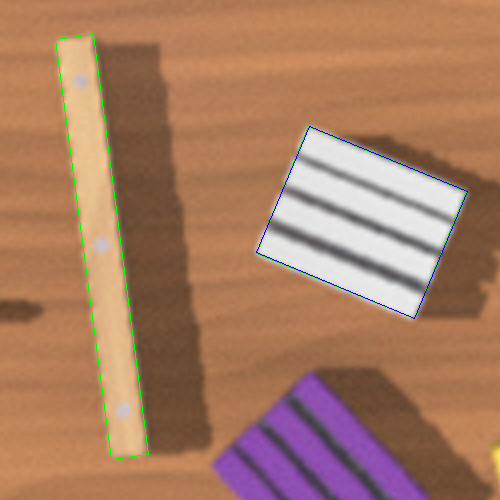

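The crop confirms it: the fit outlines lie on the silver block with its slots lengthwise (top corners at crop (309,126), (467,191), (415,318) and (257,252)) and on the fence. The block has to turn about 60° clockwise. Next I'll work out the approach.

```bash
cat >> h.py <<'E'
HX,HY=.0095,.015
FQ=np.array([.5503,.1186,.1101])
def tofence(q):
    c,s=np.cos(FQ[2]),np.sin(FQ[2]);d=np.array(q[:2])-FQ[:2]
    return np.array([c*d[0]+s*d[1],-s*d[0]+c*d[1],(q[2]-FQ[2]+np.pi/2)%np.pi-np.pi/2])
def contact(q,side,u,gap,tyaw):
    """TCP xy so that shut fingers touch face y=side*45 at block x=u with gap; tyaw = yaw of tool x"""
    bx=np.array([np.cos(q[2]),np.sin(q[2])]);by=np.array([-bx[1],bx[0]])
    tx=np.array([np.cos(tyaw),np.sin(tyaw)]);ty=np.array([-tx[1],tx[0]])
    n=side*by
    off=-np.sign(tx@n)*HX*tx-np.sign(ty@n)*HY*ty   # corner nearest face
    return np.array(q[:2])+u*bx+n*(.045+gap)-off
def totool(s,xyz):
    return np.array(s["ee_rot"]).T@(np.array(xyz)-np.array(s["tcp_pos"]))
E
python3 - <<'E'
from h import *
s=r.sense();print(np.round(s["ee_rot"],3).tolist(),np.round(s["tcp_pos"],3))
q=[.561,-.0532,1.152];print(tofence(q))
ty=FQ[2]-np.pi/2
for side,u in((1,.045),(-1,-.045)): print(side,contact(q,side,u,.012,ty), totool(s,[*contact(q,side,u,.012,ty),.2]))
E
```

```text
[[-0.914, -0.407, -0.0], [-0.407, 0.914, 0.0], [-0.0, 0.0, -1.0]] [ 0.254 -0.571  0.223]
[-0.00824178 -0.17193546  1.0419    ]
1 [0.51127273 0.01888505] [-0.47475131  0.43432609  0.02255179]
-1 [ 0.61072727 -0.12528505] [-0.50698578  0.26217161  0.02255025]
```

Emit:
apply_moves(
  moves=[
    [[-0.0297, 0.0271, 0], 0],
    [[-0.0297, 0.0271, 0], 0],
    [[-0.0297, 0.0271, 0], 0],
    [[-0.0297, 0.0271, 0], 0],
    [[-0.0297, 0.0271, 0], 0],
  ],
  hand=0,
)

```text
time_s: 1.62
tcp_pos: [0.335, -0.3852, 0.2226]
ee_rot: [[-0.914, -0.406, 0.0], [-0.406, 0.914, -0.0], [-0.0, -0.0, -1.0]]
wrist_force: [1.6, -0.7, 0.5]
gripper_width: 0.706
gripper_force: 0.0
```

Emit:
apply_moves(
  moves=[
    [[-0.0297, 0.0271, 0], 0],
    [[-0.0297, 0.0271, 0], 0],
    [[-0.0297, 0.0271, 0], 0],
    [[-0.0297, 0.0271, 0], 0],
    [[-0.0297, 0.0271, 0], 0],
  ],
)

```text
time_s: 2.03
tcp_pos: [0.4157, -0.2008, 0.223]
ee_rot: [[-0.914, -0.407, 0.001], [-0.407, 0.914, -0.0], [-0.001, -0.001, -1.0]]
wrist_force: [1.4, -0.9, -0.7]
gripper_width: 0.326
gripper_force: 0.0
```

Emit:
apply_moves(
  moves=[
    [[-0.0297, 0.0271, 0], 0],
    [[-0.0297, 0.0271, 0], 0],
    [[-0.0297, 0.0271, 0], 0],
    [[-0.0297, 0.0271, 0], 0],
    [[-0.0297, 0.0271, 0], 0],
  ],
)

```text
time_s: 2.45
tcp_pos: [0.4963, -0.0164, 0.223]
ee_rot: [[-0.913, -0.407, 0.001], [-0.407, 0.913, 0.0], [-0.001, -0.0, -1.0]]
wrist_force: [-0.5, -0.6, 0.1]
gripper_width: 0.02
gripper_force: 0.0
```

Emit:
apply_moves(
  moves=[
    [[-0.0297, 0.0271, 0], 0],
    [[0, 0, 0], -7.1],
    [[0, 0, 0], -7.1],
    [[0, 0, 0], -7.1],
    [[0, 0, 0], -7.1],
  ],
)

```text
time_s: 2.87
tcp_pos: [0.5121, 0.0189, 0.2225]
ee_rot: [[-0.605, -0.797, -0.0], [-0.797, 0.605, -0.0], [0.0, 0.0, -1.0]]
wrist_force: [-0.0, -0.0, 0.5]
gripper_width: 0.004
gripper_force: 0.0
```

Emit:
apply_moves(
  moves=[
    [[0, 0, 0.02], -7.1],
    [[0, 0, 0.02], -7.1],
    [[0, 0, 0.02], -7.1],
    [[0, 0, 0.01], -7.1],
    [[0, 0, 0.01], -7.1],
  ],
)

```text
time_s: 3.28
tcp_pos: [0.5116, 0.0183, 0.1416]
ee_rot: [[-0.031, -1.0, -0.001], [-1.0, 0.031, -0.0], [0.0, 0.001, -1.0]]
wrist_force: [0.0, -0.8, -0.4]
gripper_width: 0.005
gripper_force: 0.0
```

```bash
cat > st.py <<'E'
from h import *
import sys
# usage: st.py x y yaw side u gap z
def go(q,side,u,gap,z):
    s=r.sense();R=np.array(s["ee_rot"]);tyaw=np.arctan2(R[1,0],R[0,0])
    print("t",round(s["time_s"],2),"tcp",np.round(s["tcp_pos"],4),"tyaw",np.degrees(tyaw).round(1),"want",round(np.degrees(FQ[2])-90,1),"F",np.round(s["wrist_force"],1),"w",s["gripper_width"])
    c=contact(q,side,u,gap,tyaw);n=-side*np.array([-np.sin(q[2]),np.cos(q[2]),0])
    print("to start, tool:",totool(s,[*c,z]).round(4)," push dir tool:",(R.T@n).round(3))
a=[float(v) for v in sys.argv[1:]]
go(a[:3],*a[3:])
E
python3 st.py .561 -.0532 1.152 1 .045 .012 .012
```

```text
t 3.28 tcp [0.5116 0.0183 0.1416] tyaw -91.8 want -83.7 F [ 0.  -0.8 -0.4] w 0.004606465116911617
to start, tool: [-0.0028 -0.001   0.1295]  push dir tool: [ 0.379 -0.926 -0.001]
```

Emit:
apply_moves(
  moves=[
    [[-0.003, -0.001, 0.03], -7.1],
    [[0, 0, 0.035], -1],
    [[0, 0, 0.035], 0],
    [[0, 0, 0.03], 0],
    [[0, 0, 0], 0],
  ],
)

```text
time_s: 3.7
tcp_pos: [0.5088, 0.0201, 0.0074]
ee_rot: [[0.103, -0.995, -0.012], [-0.995, -0.103, -0.003], [0.002, 0.012, -1.0]]
wrist_force: [-1.6, -0.9, 0.5]
gripper_width: 0.002
gripper_force: 0.0
```

Emit:
apply_moves(
  moves=[
    [[0.003, -0.0052, 0], 0],
    [[0.003, -0.0052, 0], 0],
    [[0.003, -0.0052, 0], 0],
    [[0.003, -0.0052, 0], 0],
    [[0.003, -0.0052, 0], 0],
  ],
)

```text
time_s: 4.12
tcp_pos: [0.5414, 0.0098, 0.0145]
ee_rot: [[0.104, -0.995, 0.002], [-0.995, -0.104, 0.002], [-0.002, -0.002, -1.0]]
wrist_force: [-3.5, 5.2, 2.6]
gripper_width: 0.005
gripper_force: 3.0
```

```bash
python3 -c "
from h import *
print(np.round(r.sense()['tcp_pos'],4),np.round(r.sense()['wrist_force'],1))
q,V=locate([.561,-.053,1.0]);print(tofence(q))
cv2.imwrite('pics/s1.png',V[-1][0]['frame'][60:300,180:500])"
```

```text
[0.5414 0.0098 0.0145] [-3.5  5.2  2.6]
block top [ 0.5664 -0.0606  1.0212] cost 0.227
block scene [ 0.5693 -0.0636  1.0333] cost 0.638
block both [ 0.5683 -0.0621  1.0036] 0.44
[-0.00192465 -0.18161656  0.89352194]
```

View pics/s1.png

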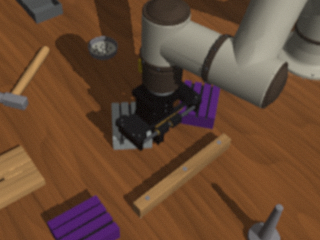

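The view shows the hand hiding most of the block (crop about (130,125)). The block has begun turning. I'll lift away to the other side and measure clear of the hand.

Emit:
apply_moves(
  moves=[
    [[-0.01, 0.01, -0.01], 0],
    [[0, 0, -0.04], 0],
    [[0, 0, -0.04], 0],
    [[0.03, 0, -0.02], 0],
    [[0.041, 0, 0], 0],
  ],
)

```text
time_s: 4.73
tcp_pos: [0.5416, -0.0512, 0.1298]
ee_rot: [[0.111, -0.994, 0.015], [-0.994, -0.111, 0.001], [0.001, -0.015, -1.0]]
wrist_force: [0.8, 0.0, -0.9]
gripper_width: 0.006
gripper_force: 0.0
```

Emit:
apply_moves(
  moves=[
    [[0.041, 0, 0], 0],
    [[0.041, -0.005, 0], 0],
    [[0.041, -0.005, 0], 0],
    [[0.041, -0.005, 0], 0],
    [[0.03, 0, 0], 0],
  ],
)

```text
time_s: 5.15
tcp_pos: [0.5732, -0.2475, 0.1236]
ee_rot: [[0.103, -0.995, 0.003], [-0.995, -0.103, -0.002], [0.002, -0.003, -1.0]]
wrist_force: [0.9, 1.1, -0.1]
gripper_width: 0.003
gripper_force: 0.0
```

```bash
python3 -c "
from h import *
q,V=locate([.565,-.061,1.0]);print(tofence(q))
import subprocess
subprocess.run(['python3','st.py',*map(str,q),'-1','-.045','.012','.012'])"
```

```text
t 5.35 tcp [ 0.5719 -0.245   0.1228] tyaw -84.1 want -83.7 F [ 0.2  1.1 -0.3] w 0.0003321744648020586
to start, tool: [-0.1025 -0.0487  0.1108]  push dir tool: [-0.609  0.793 -0.001]
top missed
block scene [ 0.569  -0.062   1.0185] cost 0.035
block both [ 0.569  -0.062   1.0185] 0.035
[-0.0012329  -0.18153453  0.90836219]
```

```bash
cat > arc.py <<'E'
from h import *
import sys
# arc.py x y yaw side u push cor : rows (tool xy, mm) for shut-finger arc, ~6 mm per row
x,y,yaw,side,u,push,cor=map(float,sys.argv[1:8])
s=r.sense();R=np.array(s["ee_rot"]);tyaw=np.arctan2(R[1,0],R[0,0])
c=contact([x,y,yaw],side,u,.012,tyaw);bx=np.array([np.cos(yaw),np.sin(yaw)]);by=np.array([-bx[1],bx[0]])
C=np.array([x,y])-side*cor*bx; P=np.array([x,y])+u*bx+side*.045*by
rad=np.linalg.norm(P-C);n=int(round(push/.006));th=-.006/rad
print("t",round(s["time_s"],2),"tcp",np.round(s["tcp_pos"],4),"tyaw",np.degrees(tyaw).round(1))
print("approach tool",totool(s,[*c,.012]).round(4),"gap row",(R.T@np.r_[-side*by*.012,0]*1e3).round(1))
print("turn expected",th*n)
for k in range(n):
    v=P-C;a=(k+.5)*th;d=np.array([[np.cos(a),-np.sin(a)],[np.sin(a),np.cos(a)]])@np.array([v[1],-v[0]])/rad*.006
    print((R.T@np.r_[d,0]*1e3)[:2].round(1).tolist(),end=" ")
E
python3 arc.py .569 -.062 1.0185 -1 -.048 .042 .035
```

```text
t 5.35 tcp [ 0.5719 -0.245   0.1228] tyaw -84.1
approach tool [-0.1001 -0.0468  0.1108] gap row [-7.3  9.5 -0. ]
turn expected -0.4448493655649369
[-1.1, 5.9] [-1.5, 5.8] [-1.9, 5.7] [-2.2, 5.6] [-2.6, 5.4] [-2.9, 5.2] [-3.2, 5.0]
```

Emit:
apply_moves(
  moves=[
    [[-0.035, -0.016, 0], 0],
    [[-0.035, -0.016, 0], 0],
    [[-0.03, -0.015, 0], 0],
    [[0, 0, 0], 0],
    [[0, 0, 0.03], 0],
  ],
)

```text
time_s: 5.77
tcp_pos: [0.6139, -0.1365, 0.0992]
ee_rot: [[0.112, -0.994, 0.015], [-0.994, -0.112, -0.002], [0.003, -0.014, -1.0]]
wrist_force: [0.3, -0.8, -0.2]
gripper_width: 0.001
gripper_force: 0.0
```

Emit:
apply_moves(
  moves=[
    [[0, 0, 0.035], 0],
    [[0, 0, 0.03], 0],
    [[0, 0, 0.014], 0],
    [[0, 0, 0], 0],
    [[-0.0073, 0.0095, 0], 0],
  ],
)

```text
time_s: 6.18
tcp_pos: [0.5996, -0.133, 0.0136]
ee_rot: [[0.106, -0.994, 0.001], [-0.994, -0.106, -0.001], [0.001, -0.001, -1.0]]
wrist_force: [0.3, 0.5, 0.3]
gripper_width: 0.004
gripper_force: 0.0
```

Emit:
apply_moves(
  moves=[
    [[-0.0011, 0.0059, 0], 0],
    [[-0.0015, 0.0058, 0], 0],
    [[-0.0019, 0.0057, 0], 0],
    [[-0.0022, 0.0056, 0], 0],
    [[-0.0026, 0.0054, 0], 0],
  ],
)

```text
time_s: 6.6
tcp_pos: [0.5704, -0.1274, 0.0151]
ee_rot: [[0.105, -0.994, 0.005], [-0.994, -0.105, -0.001], [0.001, -0.005, -1.0]]
wrist_force: [4.7, -4.3, 2.0]
gripper_width: 0.008
gripper_force: 2.6
```

Emit:
apply_moves(
  moves=[
    [[-0.0029, 0.0052, 0], 0],
    [[-0.0032, 0.005, 0], 0],
    [[0.01, -0.01, 0], 0],
    [[0.01, -0.01, -0.03], 0],
    [[0.03, -0.01, -0.03], 0],
  ],
)

```text
time_s: 7.02
tcp_pos: [0.59, -0.1651, 0.0714]
ee_rot: [[0.107, -0.994, -0.008], [-0.994, -0.107, 0.002], [-0.002, 0.007, -1.0]]
wrist_force: [1.4, 0.2, -0.1]
gripper_width: 0.005
gripper_force: 0.0
```

Emit:
apply_moves(
  moves=[
    [[0.035, 0, -0.03], 0],
    [[0.035, 0, -0.01], 0],
    [[0.035, 0.01, 0], 0],
    [[0.025, 0.01, 0], 0],
    [[0, 0, 0], 0],
  ],
)

```text
time_s: 7.43
tcp_pos: [0.5831, -0.2989, 0.1091]
ee_rot: [[0.099, -0.995, -0.002], [-0.995, -0.099, 0.001], [-0.001, 0.002, -1.0]]
wrist_force: [0.6, 0.1, -0.5]
gripper_width: 0.008
gripper_force: 0.0
```

```bash
python3 -c "
from h import *
q,V=locate([.563,-.055,.65]);print(tofence(q), np.linalg.norm(q[:2]-[.561,-.0532]))
import subprocess
subprocess.run(['python3','arc.py',*map(str,q),'-1','-.048','.03','.035'])"
```

```text
t 7.63 tcp [ 0.5854 -0.2943  0.109 ] tyaw -84.0
approach tool [-0.1622  0.002   0.0972] gap row [-10.4   6.    0. ]
turn expected -0.31774954683209794
[-3.3, 5.0] [-3.6, 4.8] [-3.9, 4.5] [-4.2, 4.3] [-4.5, 4.0] block top [ 0.5559 -0.0496  0.6234] cost 0.036
block scene [ 0.5562 -0.0525  0.646 ] cost 0.036
block both [ 0.5559 -0.0509  0.626 ] 0.047
[-0.0130711  -0.16904398  0.51591119] 0.005628766888149281
```

Turned 0.39 rad with 6 mm net stray. One more nudge here, then the other corner.

Emit:
apply_moves(
  moves=[
    [[-0.041, 0, 0], 0],
    [[-0.041, 0, 0.02], 0],
    [[-0.041, 0.001, 0.02], 0],
    [[-0.039, 0.001, 0.01], 0],
    [[0, 0, 0.02], 0],
  ],
)

```text
time_s: 8.05
tcp_pos: [0.5679, -0.1348, 0.044]
ee_rot: [[0.113, -0.994, 0.002], [-0.994, -0.113, 0.001], [-0.001, -0.002, -1.0]]
wrist_force: [-0.1, -0.3, -0.3]
gripper_width: 0.008
gripper_force: 0.0
```

Emit:
apply_moves(
  moves=[
    [[0, 0, 0.02], 0],
    [[0, 0, 0.005], 0],
    [[0, 0, 0], 0],
    [[-0.0052, 0.003, 0], 0],
    [[-0.0052, 0.003, 0], 0],
  ],
)

```text
time_s: 8.47
tcp_pos: [0.5616, -0.1316, 0.0189]
ee_rot: [[0.104, -0.995, 0.002], [-0.995, -0.104, -0.0], [0.0, -0.002, -1.0]]
wrist_force: [-0.1, -0.1, -0.2]
gripper_width: 0.005
gripper_force: 0.0
```

Emit:
apply_moves(
  moves=[
    [[-0.0033, 0.005, 0], 0],
    [[-0.0036, 0.0048, 0], 0],
    [[-0.0039, 0.0045, 0], 0],
    [[-0.0042, 0.0043, 0], 0],
    [[-0.0045, 0.004, 0], 0],
  ],
)

```text
time_s: 8.88
tcp_pos: [0.5367, -0.1153, 0.0188]
ee_rot: [[0.105, -0.994, 0.002], [-0.995, -0.105, -0.001], [0.001, -0.002, -1.0]]
wrist_force: [1.4, -4.8, 1.9]
gripper_width: 0.004
gripper_force: 2.8
```

Emit:
apply_moves(
  moves=[
    [[0.01, -0.004, 0], 0],
    [[0.015, 0, -0.03], 0],
    [[0.035, 0, -0.03], 0],
    [[0.035, 0, -0.03], 0],
    [[0.035, 0, 0], 0],
  ],
)

```text
time_s: 9.3
tcp_pos: [0.5568, -0.2388, 0.1084]
ee_rot: [[0.107, -0.994, 0.01], [-0.994, -0.107, -0.003], [0.004, -0.01, -1.0]]
wrist_force: [1.3, 0.8, 1.3]
gripper_width: 0.006
gripper_force: 0.0
```

Emit:
apply_moves(
  moves=[
    [[0.035, 0, -0.01], 0],
    [[0.025, 0, 0], 0],
    [[0, 0, 0], 0],
  ],
)

```text
time_s: 9.55
tcp_pos: [0.5596, -0.3011, 0.1122]
ee_rot: [[0.099, -0.995, 0.001], [-0.995, -0.099, -0.001], [0.001, -0.001, -1.0]]
wrist_force: [-0.1, 0.4, -1.0]
gripper_width: 0.006
gripper_force: 0.0
```

```bash
python3 -c "
from h import *
q,V=locate([.550,-.043,.35]);print(tofence(q), np.linalg.norm(q[:2]-[.561,-.0532]))
import subprocess
subprocess.run(['python3','arc.py',*map(str,q),'1','.048','.024','.035'])"
```

```text
t 9.75 tcp [ 0.5589 -0.296   0.1114] tyaw -84.0
approach tool [-0.3304 -0.032   0.0997] gap row [11.4 -3.9 -0. ]
turn expected -0.25419963746567836
[4.2, -4.3] [4.5, -4.0] [4.7, -3.7] [4.9, -3.4] block top [ 0.5508 -0.0426  0.4294] cost 0.029
block scene [ 0.5536 -0.0448  0.4466] cost 0.026
block both [ 0.5523 -0.0437  0.4327] 0.043
[-0.01589541 -0.16157556  0.32256357] 0.012880438536788346
```

Emit:
apply_moves(
  moves=[
    [[-0.041, -0.004, 0], 0],
    [[-0.041, -0.004, 0], 0],
    [[-0.041, -0.004, 0], 0],
    [[-0.041, -0.004, 0], 0],
    [[-0.041, -0.004, 0], 0],
  ],
)

```text
time_s: 10.17
tcp_pos: [0.5571, -0.0877, 0.1121]
ee_rot: [[0.106, -0.994, -0.001], [-0.994, -0.106, 0.0], [-0.0, 0.001, -1.0]]
wrist_force: [1.0, -0.0, -0.1]
gripper_width: 0.002
gripper_force: 0.0
```

Emit:
apply_moves(
  moves=[
    [[-0.041, -0.004, 0], 0],
    [[-0.041, -0.004, 0], 0],
    [[-0.041, -0.004, 0], 0],
    [[-0.002, 0, 0], 0],
    [[0, 0, 0.03], 0],
  ],
)

```text
time_s: 10.58
tcp_pos: [0.5608, 0.0399, 0.0873]
ee_rot: [[0.113, -0.994, 0.013], [-0.994, -0.113, 0.003], [-0.002, -0.013, -1.0]]
wrist_force: [0.4, 0.6, -0.3]
gripper_width: 0.002
gripper_force: 0.0
```

Emit:
apply_moves(
  moves=[
    [[0, 0, 0.03], 0],
    [[0, 0, 0.03], 0],
    [[0, 0, 0.007], 0],
    [[0.0057, -0.002, 0], 0],
    [[0.0057, -0.002, 0], 0],
  ],
)

```text
time_s: 11.0
tcp_pos: [0.5625, 0.0244, 0.0157]
ee_rot: [[0.106, -0.994, 0.0], [-0.994, -0.106, -0.0], [0.0, -0.0, -1.0]]
wrist_force: [-1.9, 2.1, -0.2]
gripper_width: 0.008
gripper_force: 1.1
```

Emit:
apply_moves(
  moves=[
    [[0.0042, -0.0043, 0], 0],
    [[0.0045, -0.004, 0], 0],
    [[0.0047, -0.0037, 0], 0],
    [[0.0049, -0.0034, 0], 0],
    [[0.0051, -0.0031, 0], 0],
  ],
)

```text
time_s: 11.42
tcp_pos: [0.5846, 0.0029, 0.0165]
ee_rot: [[0.105, -0.994, 0.003], [-0.995, -0.105, 0.001], [-0.001, -0.004, -1.0]]
wrist_force: [-1.1, 5.8, 2.1]
gripper_width: 0.009
gripper_force: 3.1
```

```bash
python3 -c "
from h import *
s=r.sense();print(np.round(s['tcp_pos'],4),tofence([*s['tcp_pos'][:2],0]))
q,V=locate([.556,-.05,.2],('top',))"
```

```text
[0.5846 0.0029 0.0165] [ 0.02139342 -0.11873554 -0.1101    ]
block top [ 0.5562 -0.0693  0.295 ] cost 0.355
block both [ 0.5562 -0.0693  0.295 ] 0.355
```

Emit:
apply_moves(
  moves=[
    [[-0.01, 0.003, 0], 0],
    [[-0.005, 0, -0.03], 0],
    [[0, 0, -0.035], 0],
    [[0.02, 0, -0.03], 0],
    [[0.041, 0, 0], 0],
  ],
)

```text
time_s: 11.93
tcp_pos: [0.589, -0.0406, 0.1175]
ee_rot: [[0.112, -0.994, 0.014], [-0.994, -0.112, 0.0], [0.001, -0.013, -1.0]]
wrist_force: [2.4, 0.8, 0.3]
gripper_width: 0.004
gripper_force: 0.0
```

Emit:
apply_moves(
  moves=[
    [[0.041, 0, 0], 0],
    [[0.041, 0, 0], 0],
    [[0.041, 0.005, 0], 0],
    [[0.041, 0.005, 0], 0],
    [[0.041, 0.005, 0], 0],
  ],
)

```text
time_s: 12.35
tcp_pos: [0.5903, -0.2503, 0.1102]
ee_rot: [[0.105, -0.994, -0.001], [-0.994, -0.105, -0.0], [0.0, 0.001, -1.0]]
wrist_force: [1.7, 0.5, 0.4]
gripper_width: 0.005
gripper_force: 0.0
```

Emit:
apply_moves(
  moves=[
    [[0.04, 0.005, 0], 0],
    [[0, 0, 0], 0],
  ],
)

```text
time_s: 12.52
tcp_pos: [0.589, -0.2952, 0.1097]
ee_rot: [[0.098, -0.995, -0.001], [-0.995, -0.098, -0.002], [0.002, 0.001, -1.0]]
wrist_force: [0.6, 0.2, -0.4]
gripper_width: 0.002
gripper_force: 0.0
```

```bash
python3 -c "
from h import *
q,V=locate([.556,-.055,.2]);print(tofence(q), np.linalg.norm(q[:2]-[.561,-.0532]))
import subprocess
subprocess.run(['python3','arc.py',*map(str,q),'-1','-.048','.018','.035'])
locate([.5503,.1186,.11],t='fence',s=FENCE)"
```

```text
t 12.72 tcp [ 0.5899 -0.2883  0.1099] tyaw -84.0
approach tool [-0.1676  0.0709  0.098 ] gap row [-12.   -0.2   0. ]
turn expected -0.19064972809925873
[-5.4, 2.6] [-5.6, 2.3] [-5.7, 1.9] block top [ 0.5572 -0.0559  0.0934] cost 0.033
block scene [ 0.5598 -0.0591  0.0719] cost 0.034
block both [ 0.5583 -0.0568  0.0915] 0.053
[-0.01129341 -0.17524352 -0.01862616] 0.004500637547143382
this script no longer has the robotException ignored in: <_io.TextIOWrapper mode='rw' encoding='UTF-8'>
Traceback (most recent call last):
BrokenPipeError: [Errno 32] Broken pipe
```

The block is parallel (-0.02 rad), 4.5 mm from its starting place and well clear of the fence. Now I'll open the fingers for a stable two-point push.

Emit:
apply_moves(
  moves=[
    [[0, 0.006, 0.03], -0.3],
    [[0, 0, 0.03], 0],
    [[0, 0, 0.03], 0],
    [[-0.03, 0, 0.006], 0],
    [[-0.04, 0, 0], 0],
  ],
  hand=0.06,
)

```text
time_s: 13.13
tcp_pos: [0.5746, -0.2193, 0.0106]
ee_rot: [[0.108, -0.994, -0.006], [-0.994, -0.108, 0.001], [-0.001, 0.006, -1.0]]
wrist_force: [1.2, 1.0, -0.4]
gripper_width: 0.3
gripper_force: 0.0
```

Emit:
apply_moves(
  moves=[
    [[-0.04, 0, 0], 0],
    [[-0.03, 0, 0], 0],
    [[-0.02, 0, 0], 0],
    [[-0.01, 0, 0], 0],
    [[-0.006, 0, 0], 0],
  ],
)

```text
time_s: 13.55
tcp_pos: [0.5651, -0.1124, 0.0146]
ee_rot: [[0.114, -0.994, 0.0], [-0.994, -0.114, -0.0], [0.0, -0.0, -1.0]]
wrist_force: [0.4, -5.4, 0.4]
gripper_width: 0.65
gripper_force: 2.3
```

Emit:
apply_moves(
  moves=[
    [[-0.006, 0, 0], 0],
    [[-0.006, 0, 0], 0],
    [[-0.006, 0, 0], 0],
    [[-0.006, 0, 0], 0],
    [[-0.006, 0, 0], 0],
  ],
)

```text
time_s: 13.97
tcp_pos: [0.5624, -0.0868, 0.0146]
ee_rot: [[0.109, -0.994, 0.001], [-0.994, -0.109, -0.002], [0.002, -0.001, -1.0]]
wrist_force: [1.0, -6.6, 1.1]
gripper_width: 0.691
gripper_force: 3.4
```

Emit:
apply_moves(
  moves=[
    [[-0.006, 0, 0], 0],
    [[-0.006, 0, 0], 0],
    [[-0.006, 0, 0], 0],
    [[-0.006, 0, 0], 0],
    [[-0.006, 0, 0], 0],
  ],
)

```text
time_s: 14.38
tcp_pos: [0.559, -0.0571, 0.0145]
ee_rot: [[0.109, -0.994, 0.001], [-0.994, -0.109, -0.002], [0.002, -0.0, -1.0]]
wrist_force: [0.9, -6.6, 1.6]
gripper_width: 0.689
gripper_force: 3.5
```

```bash
python3 -c "
from h import *
s=r.sense();print(tofence([*s['tcp_pos'][:2],0]))
p=imaging.capture('top');cv2.imwrite('pics/p1.png',cv2.resize(p['frame'][120:300,200:440],None,fx=2.5,fy=2.5))"
```

```text
[-0.01065603 -0.17562799 -0.1101    ]
```

View pics/p1.png

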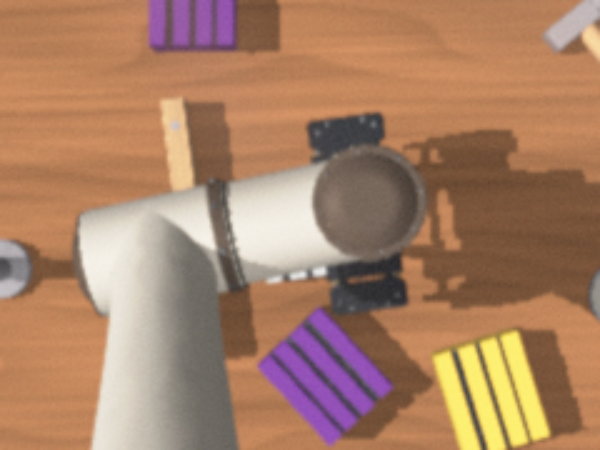

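The picture shows the hand behind the block (crop about (365,210)), and a strip of silver at (295,275). The purple look-alike at (325,375) is untouched and clear. I'll continue the push.

Emit:
apply_moves(
  moves=[
    [[-0.006, 0, 0], 0],
    [[-0.006, 0, 0], 0],
    [[-0.006, 0, 0], 0],
    [[-0.006, 0, 0], 0],
    [[-0.006, 0, 0], 0],
  ],
)

```text
time_s: 14.85
tcp_pos: [0.5557, -0.0272, 0.0145]
ee_rot: [[0.109, -0.994, 0.0], [-0.994, -0.109, -0.001], [0.002, -0.0, -1.0]]
wrist_force: [0.4, -7.6, 2.2]
gripper_width: 0.688
gripper_force: 3.7
```

Emit:
apply_moves(
  moves=[
    [[-0.006, 0, 0], 0],
    [[-0.006, 0, 0], 0],
    [[-0.005, 0, 0], 0],
    [[-0.004, 0, 0], 0],
    [[-0.004, 0, 0], 0],
  ],
)

```text
time_s: 15.27
tcp_pos: [0.5529, -0.0023, 0.0145]
ee_rot: [[0.109, -0.994, 0.0], [-0.994, -0.109, -0.002], [0.002, 0.0, -1.0]]
wrist_force: [0.9, -6.3, 2.2]
gripper_width: 0.688
gripper_force: 3.7
```

Emit:
apply_moves(
  moves=[
    [[-0.002, 0, 0], 0],
    [[-0.002, 0, 0], 0],
    [[-0.002, 0, 0], 0],
  ],
)

```text
time_s: 15.52
tcp_pos: [0.5522, 0.0035, 0.0145]
ee_rot: [[0.109, -0.994, 0.0], [-0.994, -0.109, -0.002], [0.002, 0.0, -1.0]]
wrist_force: [1.8, -7.7, 2.4]
gripper_width: 0.692
gripper_force: 3.8
```

```bash
python3 -c "
from h import *
s=r.sense();print(tofence([*s['tcp_pos'][:2],0]),s['wrist_force'])"
```

```text
[-0.01076658 -0.11458766 -0.1101    ] [ 1.84042911 -7.65020064  2.41773262]
```

Not yet seated, since the force is still only sliding friction. Creeping on.

Emit:
apply_moves(
  moves=[
    [[-0.0015, 0, 0], 0],
    [[-0.0015, 0, 0], 0],
    [[-0.001, 0, 0], 0],
  ],
)

```text
time_s: 15.77
tcp_pos: [0.5522, 0.0045, 0.0146]
ee_rot: [[0.11, -0.994, -0.0], [-0.994, -0.11, -0.005], [0.005, 0.001, -1.0]]
wrist_force: [6.2, -26.7, -0.9]
gripper_width: 0.691
gripper_force: 13.4
```

Emit:
apply_moves(
  moves=[
    [[-0.001, 0, 0], 0],
    [[-0.001, 0, 0], 0],
  ],
)

```text
time_s: 15.93
tcp_pos: [0.5522, 0.0046, 0.0146]
ee_rot: [[0.11, -0.994, -0.001], [-0.994, -0.11, -0.007], [0.007, 0.001, -1.0]]
wrist_force: [9.6, -34.7, -1.5]
gripper_width: 0.692
gripper_force: 17.6
```

It's seated: the force rose to 35 N with no further motion. Backing off and checking.

Emit:
apply_moves(
  moves=[
    [[0.004, 0, 0], 0],
    [[0.01, 0, 0], 0],
    [[0.03, 0, 0], 0],
    [[0.04, 0, 0], 0],
    [[0.04, 0, -0.02], 0],
  ],
)

```text
time_s: 16.35
tcp_pos: [0.562, -0.1103, 0.0297]
ee_rot: [[0.11, -0.994, -0.007], [-0.994, -0.11, 0.001], [-0.001, 0.007, -1.0]]
wrist_force: [0.5, -0.7, -0.9]
gripper_width: 0.689
gripper_force: 0.0
```

Emit:
apply_moves(
  moves=[
    [[0.04, 0, -0.03], 0],
    [[0.04, 0, -0.03], 0],
    [[0.04, 0, -0.02], 0],
    [[0.04, 0, 0], 0],
    [[0, 0, 0], 0],
  ],
)

```text
time_s: 16.77
tcp_pos: [0.5815, -0.2585, 0.1029]
ee_rot: [[0.103, -0.995, 0.005], [-0.995, -0.103, -0.002], [0.002, -0.005, -1.0]]
wrist_force: [0.3, 0.6, -1.2]
gripper_width: 0.69
gripper_force: 0.0
```

```bash
python3 -c "
from h import *
q,V=locate([.546,.061,.11]);print(tofence(q))
cv2.imwrite('pics/end.png',cv2.resize(V[0][0]['frame'][130:290,220:400],None,fx=3,fy=3))"
```

```text
block top [0.5438 0.0609 0.0951] cost 0.042
block scene [0.5468 0.055  0.125 ] cost 0.141
block both [0.5453 0.0592 0.1106] 0.111
[-0.01153439 -0.05851729  0.00046216]
```

View pics/end.png

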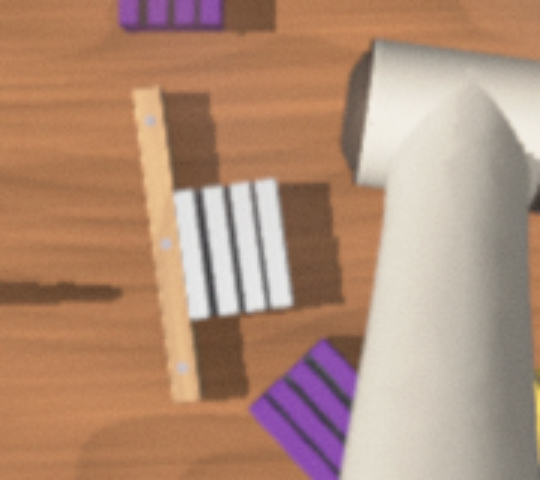

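The block lies flush against the fence (crop (175,190) to (190,318)) with no visible gap. The hand is clear.

```bash
python3 -c "
from h import *
print(r.finish_job())"
```

```text
the job is handed in; nothing more can be done
None
```

The block was walked round parallel with the fence (about 12 mm greatest measured stray), pushed straight until its long side was flush against it, and the job was handed in at about 17 s; the hand-in returned no verdict, and I did not re-measure the tin, hammer and mandrel at the end.

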